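# Fit the missing wheel on a vacuum cleaner's carriage

## Task

On the repair bench a vacuum cleaner's wheel carriage lies on its side with two upright axles, one of them already wearing its wheel. Find the loose wheel that is the twin of the fitted one and slide it down over the bare axle until it sits fully home on the boss, keeping hold of it until it is around the axle, then let go.

Things in the scene. Friction and masses are not known exactly. Their poses are not given: they have to be found in the camera images.
- wheel_center (a point): Centre (half-way up) of the loose wheel: black tyre, grey hub, 56 mm diameter, 30 mm high, plain 28 mm through bore along its z axis, about 90 g, twin of the fitted wheel. It lies flat in a cardboard tray (floor 5 mm, rim 30 mm above the table). Around it: a small wheel (38 mm diameter, 22 high), a large flat one (84 mm, 18 high), both with 12 mm bore, and a solid hub cap (56 mm, 13 high).
- axle_top (a point): Tip of the bare upright steel axle, on its axis, 100 mm above the table; z up. The axle is 18 mm in diameter, its top 12 mm tapering to 8 mm at the tip, and stands 45 mm above a black round boss (40 mm diameter, 10 mm high) on the carriage, on which the wheel comes to rest: fully home, the wheel's centre is 30 mm below this tip.
- carriage: Wheel carriage: dark teal plastic block with a black rim, 108 x 208 mm, top 40 mm above its underside, fixed in the tray. Origin at the centre of its underside. The bare axle stands at (0, +60 mm) in its x, y; a like axle with its wheel fitted at (0, -60 mm), that wheel spanning 50 to 80 mm above the underside. A short rod sticks out at the middle of its +x side.
Mind the look-alikes: they are no part of the job. What is shaped like the part that bears wheel_center but green, orange or turquoise is not meant.

How it is judged (in metres and radians):
On the way:
1. the gripper holds the wheel while it is around the bare axle (axis within 12 mm, underside below the axle's tip) (horizontal distance between wheel_center and axle_top below 0.012 m and z of wheel_center in the frame of axle_top below 0.01 m and contact force between the fingers and wheel above 0.5 N), for 0.1 s.
At the end, for the whole second after the job is handed in: The loose wheel is around the bare axle (axes within 10 mm), fully home on the boss (centre at least 24 mm below the axle's tip; 30 mm when seated), its axis within 10 degrees of the axle's, released and at rest (horizontal distance between wheel_center and axle_top below 0.01 m and z of wheel_center in the frame of axle_top below -0.024 m and angle between the z axis of wheel_center and the z axis of axle_top, either way round below 0.17 rad and linear speed of wheel below 0.02 m/s); the robot touches nothing.
It also fails if it takes over 38 s, if anything falls off the work surface, if the arm or the gripper's body presses on something with over 40 N, if the wrist force passes 120 N, or if a joint passes its speed limit or range.

## Robot

A 6-joint arm with a two-finger parallel gripper is mounted at the origin on the work surface. World frame = base frame: x ahead of the robot, y to its left, z up, the work surface at z = 0. Lengths are in mm, angles in rad, forces in N, time in s.
With the tool pointing down it reaches from about 400 to 925 mm from the base axis. Payload 3.4 kg.
Tool frame: the origin (TCP) lies between the finger pads; the fingertips stand 11 mm ahead of it and the grasp point (between the pads) lies 8 mm behind it; z points along the fingers, y is the line along which they close (so a half turn about z gives the same grasp; the last joint's range is limited). The gripper opens to 85 mm and grips with 20 to 120 N. Pads are 22 mm wide; open, the fingers measure 114 mm over their backs; the gripper's body (76 mm by 85 mm) begins 54 mm behind the grasp point. The pads swing forward as they close: fully open they stand 13 mm farther back than shut.
Start: joints at [1.073, 0.307, 1.506, -0, 1.328, -0.073], TCP at [237.003, 523.89, 242.305] pointing down, gripper open.
Joint ranges: [-3.12, 3.12], [-1.05, 2.28], [0.14, 2.33], [-1.42, 4.57], [0.1, 2.73], [-2.68, 2.68]. Speed limits (rad/s): [2.57, 2.57, 3.14, 3.14, 3.14, 3.14].

## Interface

Orientations are given as a rotation vector (axis times angle).
In Python, from bench import env gives the robot as it stands.
- The arm moves only by the shell command python3 -m jog 'ROWS'. ROWS is JSON, a list of rows, each an object of numbers: "tx", "ty", "tz": the shift along the tool's x, y, z in cm; "roll": the turn about the tool's z in rad; "gripper": the finger opening in cm, from 0 to 8.54. A call has 1 to 5 rows; each row shifts and turns the commanded pose from where the row before left it, along the tool's axes as they then stand; what a row does not reach is not made up. A row lasts 1/10 s, in which the tool goes at most 50 mm and 8.59 degrees, less where a joint would pass 70% of its speed; a pose out of reach is approached as far as the arm can. A call is refused whole if a number of a shift passes 5 or a number of a turn 0.15, either way. A call with a gripper value outside its range is refused whole. The fingers move at their own pace and stop on an object; the grip force is fixed at half the most. Time passes only in rows, so rows that do not move let the fingers close. It gives the time, the measured TCP pose, the force, the opening and the grip force at its end, in the units of the state.
- env.read_state(): the state, without advancing time (a new reading comes with each control period).
- env.read_camera(name): name is "side" or "top"; returns a dict with "img" (384x512x3 uint8, red, green, blue), "camera_matrix" (3x3 intrinsics, pixels), "k1" (the pictures are not rectified: a ray, as slopes to the right and down, at radius r is drawn at 1 + k1 r^2 times it, then the intrinsics apply), "rvec" (rotation vector, rad) and "tvec" (3), from world to camera coordinates, as OpenCV has them. Camera axes: x right, y down, z forward; pixel columns grow to the right and rows downward; lengths in mm; the calibration is good to about 2 mm. A picture is of the moment at which its call begins. There is no depth.
- env.close_job(): hands the job in; it is judged then, once.
Trained networks look in a picture, given as the dict that the camera call returned (one of the last four; its "shot" number tells which), for a name from the list of things; names that differ only in an ending like _2 or _b are one class to them, and where a whole thing is asked for, a point or a joint stands for the part that bears it (a point fixed in the world has none). Each returns a list of dicts, best first, with "confidence" (0 to 1); they miss things now and then, are a little off and sometimes report something else, mostly with a low value. They report only what shows in the picture. A call takes as long as a camera call. They do not tell look-alikes from the thing itself.
- env.find_in(picture, target): "point" ([row, column] in pixels, amid what is visible of it).
- env.silhouettes(picture, target): "mask" (384x512 bool, what is visible of it) and "point" ([row, column] in pixels, amid what is visible of it).
- env.spot_point(picture, target): "point" ([row, column] in pixels: a listed point, or the origin of a listed thing).
The state is a dict: "t": time; "joint_pos": joint angles; "qvel": joint speeds; "effort": joint torques, N m; "tcp_pos": TCP position; "tool_rot": TCP orientation; "ft_force": force on the tool from outside, world axes, zero at the start; "ft_torque": the same for the moment, N m; "width": finger opening in mm; "gripper_force": force on a finger pad.
Only numpy, scipy, OpenCV 4.12 (cv2) and the standard library are available. Lean on these libraries where they do the work, as an engineer would, in place of code of your own. Each camera call takes 0.05 s, during which the arm holds its last target. There are 200 camera calls.

## Working session

There is one attempt and no reset: what is moved stays moved. The work goes in short steps, Python scripts to look and compute and a shell command to move; the robot and the scene stay as the last step left them, time stands still between calls to the robot, and variables do not carry over. Pictures are saved under pics/ and viewed, at most 10 in all, crops included, and the job is handed in when it is done.

```bash
mkdir -p pics; cat > h.py <<'E'
import numpy as np, cv2
from bench import env
def ray(p,rc):
    K=p["camera_matrix"];k=p["k1"]
    d=np.array([(rc[1]-K[0][2])/K[0][0],(rc[0]-K[1][2])/K[1][1]])
    u=cv2.undistortPoints(np.array([[[rc[1],rc[0]]]],float),np.array(K,float),np.array([k,0,0,0],float))[0,0]
    R=cv2.Rodrigues(np.array(p["rvec"],float))[0];t=np.array(p["tvec"],float).ravel()
    v=R.T@np.array([u[0],u[1],1]);return -R.T@t,v/np.linalg.norm(v)
def tri(a,b):
    A=np.zeros((3,3));y=np.zeros(3)
    for c,v in(a,b):
        M=np.eye(3)-np.outer(v,v);A+=M;y+=M@c
    x=np.linalg.solve(A,y);return x,[float(np.linalg.norm((np.eye(3)-np.outer(v,v))@(x-c))) for c,v in(a,b)]
def atz(r,z): c,v=r;return c+v*(z-c[2])/v[2]
def proj(p,X):
    return cv2.projectPoints(np.array([X],float),np.array(p["rvec"],float),np.array(p["tvec"],float),np.array(p["camera_matrix"],float),np.array([p["k1"],0,0,0],float))[0].ravel()[::-1]
def save(n,img): cv2.imwrite("pics/"+n,cv2.cvtColor(np.ascontiguousarray(img),cv2.COLOR_RGB2BGR))
E
python3 - <<'E'
from h import *
P={n:env.read_camera(n) for n in("top","side")}
np.set_printoptions(precision=1,suppress=True)
for n,p in P.items():
    save(n+"0.png",p["img"]); print(n,np.array(p["camera_matrix"]).tolist(),p["k1"],ray(p,(192,256)))
    for t in("wheel_center","axle_top","carriage"):
        for d in env.spot_point(p,t)[:6]: print(t,np.array(d["point"]),round(d["confidence"],2),atz(ray(p,d["point"]),{"w":20,"a":100,"c":0}[t[0]]))
print(env.read_state()["tool_rot"])
E
```

```text
top [[479.898331091248, 0.0, 256.86287860292197], [0.0, 479.898331091248, 187.4118509100107], [0.0, 0.0, 1.0]] -0.1879493193276852 (array([ 336.4, -163.8, 1247.9]), array([ 0.1,  0. , -1. ]))
wheel_center [257.  377.6] 0.8 [ 240.7 -462.7   20. ]
wheel_center [244.4 323.6] 0.72 [ 273.8 -322.3   20. ]
wheel_center [198.7 401.1] 0.66 [ 391.1 -526.    20. ]
wheel_center [173.6 322.4] 0.58 [ 455.5 -319.7   20. ]
axle_top [155.9 102.6] 0.69 [490.5 229.2 100. ]
carriage [134.4 120.2] 0.92 [561.9 216.4   0. ]
side [[446.54809820587985, 0.0, 256.3518165403037], [0.0, 446.54809820587985, 187.95863169082733], [0.0, 0.0, 1.0]] -0.17735753101226623 (array([-135. , -893.9,  924.4]), array([ 0.4,  0.6, -0.7]))
wheel_center [314.9 273.7] 0.91 [ 228.8 -471.    20. ]
wheel_center [235.  304.1] 0.83 [ 445.8 -319.9   20. ]
wheel_center [304.7 343.1] 0.7 [ 379.7 -545.4   20. ]
wheel_center [267.8 245.7] 0.68 [ 253.6 -320.5   20. ]
axle_top [115.3 211.7] 0.69 [484.4 217.1 100. ]
axle_top [131.  229.4] 0.39 [483.6 106.1 100. ]
carriage [134.2 227.8] 0.84 [543.2 214.    0. ]
[-0.7 -3.1  0. ]
```

```bash
python3 -c "
import cv2,numpy as np
a=[cv2.imread('pics/%s0.png'%n) for n in('top','side')]
cv2.imwrite('pics/both0.png',cv2.resize(np.hstack(a),(800,300)))"
```

```text
(no output)
```

View pics/top0.png

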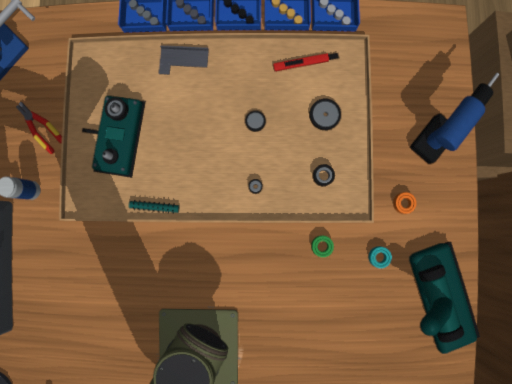

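View pics/side0.png

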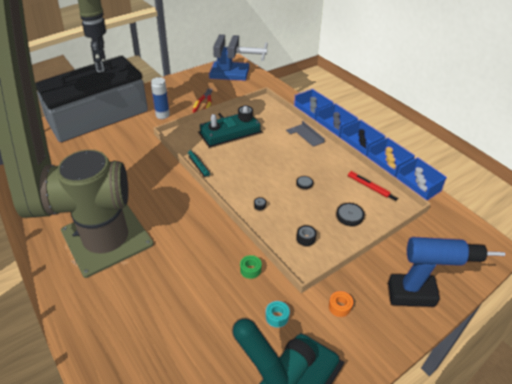

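Top view. Wheel-like candidates:
- Black tyre with grey hub and a wide bore at (174,323): this is the target.
- Hub cap at (120,255).
- Small wheel at (186,255).
- Large flat wheel at (113,324).
- Green (245,323), turquoise (257,380) and orange (203,404) rings: decoys.

The bare axle is near (156,108), and the fitted wheel is at (108,116). In the side view the target is at (235,305) and the axle at (116,213).

```bash
python3 - <<'E'
from h import *
np.set_printoptions(precision=1,suppress=True)
S={"wheel_center":[],"axle_top":[]}
for k in range(2):
  P={n:env.read_camera(n) for n in("top","side")}
  for t,g in(("wheel_center",{"top":(174,323),"side":(235,305)}),("axle_top",{"top":(156,105),"side":(115,212)})):
    r=[]
    for n in("top","side"):
        ds=[d for d in env.spot_point(P[n],t) if np.hypot(*(np.array(d["point"])-g[n]))<9]
        if ds: r.append(ray(P[n],ds[0]["point"])); print(t,n,ds[0]["point"],ds[0]["confidence"])
    if len(r)==2: print(t,tri(*r),[atz(x,{"w":20,"a":100}[t[0]]) for x in r])
a=P["top"]["img"][143:203,288:358]; b=P["side"]["img"][205:265,270:340]
c=P["top"]["img"][90:180,75:165]; d=P["side"]["img"][90:150,190:270]
z=lambda i:cv2.resize(i,(390,290),interpolation=cv2.INTER_CUBIC)
save("crop1.png",np.vstack([np.hstack([z(a),z(b)]),np.hstack([z(c),z(d)])]))
E
```

```text
wheel_center top [175.1, 322.5] 0.66
wheel_center side [236.0, 306.2] 0.95
wheel_center (array([ 452.6, -321.1,   12.7]), [0.38903302101782516, 0.3890330210179139]) [array([ 451.6, -320. ,   20. ]), array([ 448.2, -325.9,   20. ])]
axle_top top [155.3, 102.9] 0.85
axle_top side [114.5, 210.3] 0.89
axle_top (array([490.8, 232.4,  92.6]), [2.641246481616754, 2.6412464816167396]) [array([492. , 228.5, 100. ]), array([483.1, 224. , 100. ])]
wheel_center top [175.8, 323.1] 0.83
wheel_center side [234.8, 306.2] 0.9
wheel_center (array([ 450.5, -322. ,   19.7]), [0.8065112785947718, 0.8065112785946594]) [array([ 449.8, -321.5,   20. ]), array([ 451. , -322.6,   20. ])]
axle_top top [154.7, 103.5] 0.93
```

View pics/crop1.png

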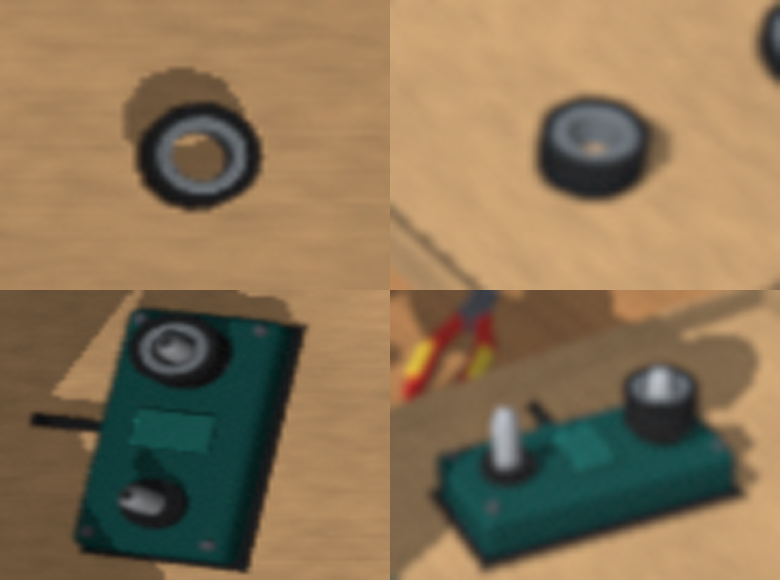

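The crop confirms the choice: a black 56 mm tyre with a grey hub and wide bore, at about (451,-321). In the same picture the axle tip is at top (154.3,104) and side (114.4,213.4).

```bash
cat >> h.py <<'E'
def rel(*W):
    s=env.read_state();R=cv2.Rodrigues(np.array(s["tool_rot"],float))[0];p=np.array(s["tcp_pos"],float)
    print("t",s["t"],"tcp",p.round(1),"z",R[:,2].round(3),"y",R[:,1].round(2),"w",s["width"],"F",np.round(s["ft_force"],1),"g",s["gripper_force"])
    for w in W:
        d=R.T@(np.array(w,float)-p)/10;print(w,"tool cm",d.round(2),"rows",np.linalg.norm(d)/5);p=np.array(w,float)
E
python3 - <<'E'
from h import *
P={n:env.read_camera(n) for n in("top","side")}
print(tri(ray(P["top"],(154.3,104)),ray(P["side"],(114.4,213.4))))
rel((480,200,240),(500,0,240),(451,-321,140))
E
```

```text
(array([496.01780837, 227.39928355,  93.79132245]), [0.8261935378334614, 0.8261935378333908])
t 1.1 tcp [237.  523.9 242.3] z [-0. -0. -1.] y [ 0.41  0.91 -0.  ] w 85.27949794884294 F [-0.8  0.3  0.6] g 0.0
(480, 200, 240) tool cm [-35.49 -19.5    0.23] rows 8.098398481859238
(500, 0, 240) tool cm [-10.06 -17.4    0.  ] rows 4.019950248448355
(451, -321, 140) tool cm [ -8.76 -31.27  10.  ] rows 6.795351352211304
```

```bash
python3 -m jog '[{"tx":-3.94,"ty":-2.17},{"tx":-3.94,"ty":-2.17},{"tx":-3.94,"ty":-2.17},{"tx":-3.94,"ty":-2.17},{"tx":-3.94,"ty":-2.17}]'; python3 -m jog '[{"tx":-3.94,"ty":-2.17},{"tx":-3.94,"ty":-2.17},{"tx":-3.94,"ty":-2.17},{"tx":-3.94,"ty":-2.17}]'; python3 -m jog '[{"tx":-2,"ty":-3.48},{"tx":-2,"ty":-3.48},{"tx":-2,"ty":-3.48},{"tx":-2,"ty":-3.48},{"tx":-2,"ty":-3.48}]'; python3 -c "
from h import *
rel((451,-321,140))"
```

```text
t 1.1 tcp [237.  523.9 242.3] z [-0. -0. -1.] y [ 0.41  0.91 -0.  ] w 85.27949794884294 F [-0.8  0.3  0.6] g 0.0
(451, -321, 140) tool cm [-54.32 -68.16  10.23] rows 17.55105275966708validation failed for argument at $[0]...
validation failed for argument at $[0]...
validation failed for argument at $[0]...
```

```bash
python3 -m jog '[{"tx":-3.94,"ty":-2.17,"tz":0,"roll":0,"gripper":8.5},{"tx":-3.94,"ty":-2.17,"tz":0,"roll":0,"gripper":8.5},{"tx":-3.94,"ty":-2.17,"tz":0,"roll":0,"gripper":8.5},{"tx":-3.94,"ty":-2.17,"tz":0,"roll":0,"gripper":8.5},{"tx":-3.94,"ty":-2.17,"tz":0,"roll":0,"gripper":8.5}]'
```

```text
t: 1.6
tcp_pos: [372.6, 342.5, 242.5]
tool_rot: [0.661, 3.071, 0.001]
ft_force: [1.6, 0.3, -0.2]
width: 85.3
gripper_force: 0.0
```

```bash
python3 -m jog '[{"tx":-3.94,"ty":-2.17,"tz":0,"roll":0,"gripper":8.5},{"tx":-3.94,"ty":-2.17,"tz":0,"roll":0,"gripper":8.5},{"tx":-3.94,"ty":-2.17,"tz":0,"roll":0,"gripper":8.5},{"tx":-3.94,"ty":-2.17,"tz":0,"roll":0,"gripper":8.5}]'; python3 -m jog '[{"tx":-2,"ty":-3.48,"tz":0,"roll":0,"gripper":8.5},{"tx":-2,"ty":-3.48,"tz":0,"roll":0,"gripper":8.5},{"tx":-2,"ty":-3.48,"tz":0,"roll":0,"gripper":8.5},{"tx":-2,"ty":-3.48,"tz":0,"roll":0,"gripper":8.5},{"tx":-2,"ty":-3.48,"tz":0,"roll":0,"gripper":8.5}]'; python3 -c "
from h import *
rel((451,-321,140))"
```

```text
t: 2.0
tcp_pos: [480.5, 198.2, 242.5]
tool_rot: [0.662, 3.07, 0.001]
ft_force: [0.2, 0.8, 0.6]
width: 85.1
gripper_force: 0.0
t: 2.5
tcp_pos: [499.0, -1.6, 242.5]
tool_rot: [0.662, 3.071, 0.0]
ft_force: [0.4, -0.4, -0.1]
width: 85.2
gripper_force: 0.0
t 2.5 tcp [499.   -1.6 242.5] z [ 0. -0. -1.] y [0.41 0.91 0.  ] w 85.2159778410455 F [ 0.4 -0.4 -0.1] g 0.0
(451, -321, 140) tool cm [ -8.79 -31.08  10.25] rows 6.77698051482526
```

```bash
python3 -m jog '[{"tx":-1.1,"ty":-3.88,"tz":1.28,"roll":0,"gripper":8.5},{"tx":-1.1,"ty":-3.88,"tz":1.28,"roll":0,"gripper":8.5},{"tx":-1.1,"ty":-3.88,"tz":1.28,"roll":0,"gripper":8.5},{"tx":-1.1,"ty":-3.88,"tz":1.28,"roll":0,"gripper":8.5}]'; python3 -m jog '[{"tx":-1.1,"ty":-3.88,"tz":1.28,"roll":0,"gripper":8.5},{"tx":-1.1,"ty":-3.88,"tz":1.28,"roll":0,"gripper":8.5},{"tx":-1.1,"ty":-3.88,"tz":1.28,"roll":0,"gripper":8.5},{"tx":-1.1,"ty":-3.88,"tz":1.28,"roll":0,"gripper":8.5},{"tx":0,"ty":0,"tz":0,"roll":0,"gripper":8.5}]'; python3 - <<'E'
from h import *
P={n:env.read_camera(n) for n in("top","side")}
r={}
for n,g in(("top",(174,323)),("side",(235,305))):
    for d in env.spot_point(P[n],"wheel_center"):
        if np.hypot(*(np.array(d["point"])-g))<12: r[n]=ray(P[n],d["point"]);print(n,d["point"],d["confidence"],atz(r[n],20));break
if len(r)==2: print(tri(r["top"],r["side"]))
rel((451,-321,22))
z=lambda i:cv2.resize(i,(390,330),interpolation=cv2.INTER_CUBIC)
save("pre.png",np.hstack([z(P["top"]["img"][110:220,260:390]),z(P["side"]["img"][165:275,240:370])]))
E
```

```text
t: 2.9
tcp_pos: [474.9, -161.1, 190.9]
tool_rot: [0.662, 3.07, -0.0]
ft_force: [1.1, -0.8, 0.4]
width: 84.9
gripper_force: 0.0
t: 3.4
tcp_pos: [450.5, -323.8, 138.4]
tool_rot: [-0.669, -3.069, 0.003]
ft_force: [0.5, 0.6, -0.1]
width: 85.2
gripper_force: 0.0
top [174.9, 325.3] 0.51 [ 452.12220166 -327.23036734   20.        ]
side [233.9, 305.5] 0.95 [ 451.53206411 -319.00086569   20.        ]
(array([ 449.32560307, -324.72984098,   27.03340006]), [2.614856515350939, 2.6148565153509065])
t 3.6 tcp [ 451.2 -318.2  140. ] z [-0.     0.001 -1.   ] y [0.41 0.91 0.  ] w 84.78498444875932 F [-0.3  1.4 -0.1] g 0.0
(451, -321, 22) tool cm [-0.1  -0.27 11.8 ] rows 2.3608918016587466
```

View pics/pre.png

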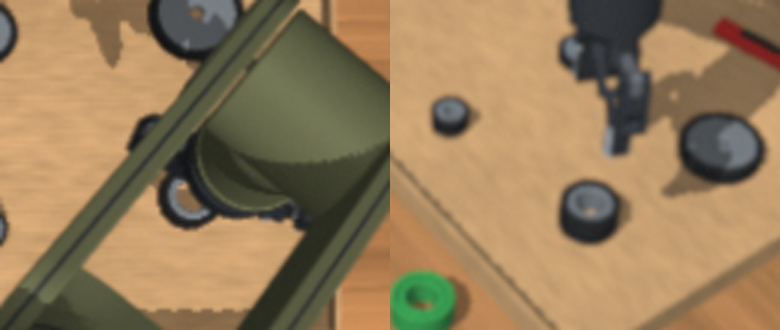

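Top view: the arm covers part of the wheel, which shows at about (176,322). Side view: the wheel is clear at about (234,306), below the open fingers, and nothing is near it. I'll descend now.

```bash
python3 -m jog '[{"tx":-0.1,"ty":-0.25,"tz":4,"roll":0,"gripper":8.5},{"tx":0,"ty":0,"tz":4,"roll":0,"gripper":8.5},{"tx":0,"ty":0,"tz":2,"roll":0,"gripper":8.5},{"tx":0,"ty":0,"tz":1.8,"roll":0,"gripper":8.5},{"tx":0,"ty":0,"tz":0,"roll":0,"gripper":8.5}]'; python3 -m jog '[{"tx":0,"ty":0,"tz":0,"roll":0,"gripper":4.5},{"tx":0,"ty":0,"tz":0,"roll":0,"gripper":4.5},{"tx":0,"ty":0,"tz":0,"roll":0,"gripper":4.5},{"tx":0,"ty":0,"tz":0,"roll":0,"gripper":4.5},{"tx":0,"ty":0,"tz":0,"roll":0,"gripper":4.5}]'
```

```text
t: 4.1
tcp_pos: [450.2, -319.1, 20.3]
tool_rot: [-0.658, -3.068, -0.004]
ft_force: [-0.1, -0.5, -0.6]
width: 84.8
gripper_force: 0.0
t: 4.6
tcp_pos: [452.3, -322.0, 24.0]
tool_rot: [0.661, 3.068, -0.002]
ft_force: [1.1, 2.4, 5.5]
width: 53.5
gripper_force: 63.1
```

```bash
python3 -m jog '[{"tx":0,"ty":0,"tz":-2,"roll":0,"gripper":4.5},{"tx":0,"ty":0,"tz":-5,"roll":0,"gripper":4.5},{"tx":0,"ty":0,"tz":-5,"roll":0,"gripper":4.5},{"tx":0,"ty":0,"tz":-5,"roll":0,"gripper":4.5},{"tx":0,"ty":0,"tz":0,"roll":0,"gripper":4.5}]'; python3 - <<'E'
from h import *
p=env.read_camera("side")
for d in env.spot_point(p,"wheel_center"): print(d["point"],d["confidence"])
s=env.read_state();g=np.array(s["tcp_pos"]);pr=proj(p,g-[0,0,2]);print(pr)
rel((500,0,200),(494,228,160))
r,c=int(pr[0]),int(pr[1])
save("lift.png",cv2.resize(p["img"][r-60:r+60,c-70:c+70],(700,600),interpolation=cv2.INTER_CUBIC))
E
```

```text
t: 5.1
tcp_pos: [455.3, -325.1, 200.7]
tool_rot: [0.659, 3.056, -0.013]
ft_force: [0.6, -0.6, 0.1]
width: 53.5
gripper_force: 63.5
[270.5, 247.0] 0.84
[315.1, 273.6] 0.72
[187.5, 313.2] 0.64
[305.1, 341.4] 0.59
[187.54153289 312.65282376]
t 5.2 tcp [ 452.  -322.3  194.5] z [ 0.004 -0.004 -1.   ] y [ 0.41  0.91 -0.  ] w 53.38798884635654 F [ 0.7  0.1 -1.7] g 63.45998581498861
(500, 0, 200) tool cm [ 8.9  31.35 -0.64] rows 6.519039916085051
(494, 228, 160) tool cm [ 9.96 20.53  3.92] rows 4.6311985489719625
```

View pics/lift.png

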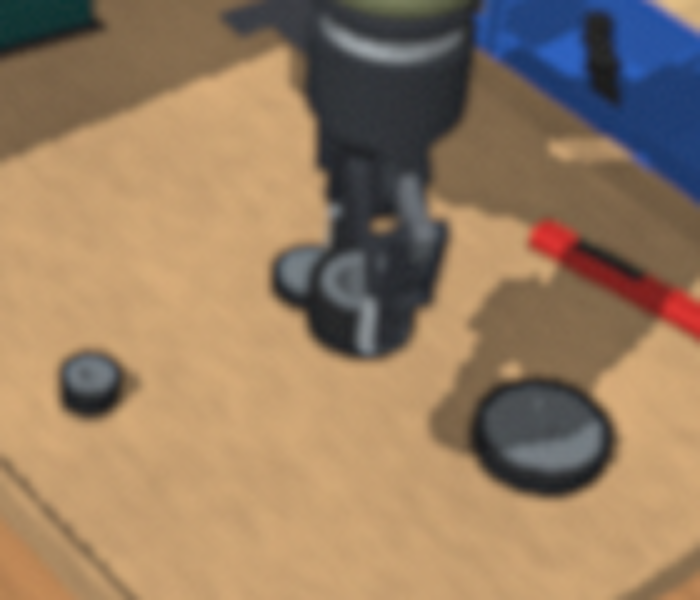

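The side crop shows the wheel held level between the fingers. It is at (187.5,313), and I predicted (187.5,312.7), so it is centred in the grip.

```bash
python3 -m jog '[{"tx":1.27,"ty":4.48,"tz":0,"roll":0,"gripper":4.5},{"tx":1.27,"ty":4.48,"tz":0,"roll":0,"gripper":4.5},{"tx":1.27,"ty":4.48,"tz":0,"roll":0,"gripper":4.5},{"tx":1.27,"ty":4.48,"tz":0,"roll":0,"gripper":4.5},{"tx":1.27,"ty":4.48,"tz":0,"roll":0,"gripper":4.5}]'; python3 -m jog '[{"tx":1.27,"ty":4.48,"tz":0,"roll":0,"gripper":4.5},{"tx":1.27,"ty":4.48,"tz":0,"roll":0,"gripper":4.5},{"tx":2,"ty":4.11,"tz":0.7,"roll":0,"gripper":4.5},{"tx":2,"ty":4.11,"tz":0.7,"roll":0,"gripper":4.5},{"tx":2,"ty":4.11,"tz":0.7,"roll":0,"gripper":4.5}]';python3 -m jog '[{"tx":2,"ty":4.11,"tz":0.7,"roll":0,"gripper":4.5},{"tx":2,"ty":4.11,"tz":0.7,"roll":0,"gripper":4.5},{"tx":0,"ty":0,"tz":0,"roll":0,"gripper":4.5},{"tx":0,"ty":0,"tz":0,"roll":0,"gripper":4.5}]'; python3 - <<'E'
from h import *
np.set_printoptions(precision=1,suppress=True)
for k in range(2):
  P={n:env.read_camera(n) for n in("top","side")}
  for n in P:
    for t,z in(("wheel_center",None),("axle_top",100)):
      for d in env.spot_point(P[n],t):
        X=atz(ray(P[n],d["point"]),z or env.read_state()["tcp_pos"][2]-2)
        if abs(X[0]-495)<40 and abs(X[1]-228)<60: print(n,t,np.array(d["point"]),round(d["confidence"],2),X)
rel((494,228,160))
z=lambda i:cv2.resize(i,(390,330),interpolation=cv2.INTER_CUBIC)
save("above.png",np.hstack([z(P["top"]["img"][100:210,50:180]),z(P["side"]["img"][65:155,160:266])]))
E
```

```text
t: 5.7
tcp_pos: [483.9, -89.3, 190.1]
tool_rot: [-0.662, -3.067, -0.0]
ft_force: [0.3, -0.1, -1.2]
width: 53.1
gripper_force: 63.5
t: 6.2
tcp_pos: [493.6, 139.2, 168.9]
tool_rot: [-0.662, -3.068, 0.002]
ft_force: [0.6, -0.8, 0.1]
width: 53.6
gripper_force: 63.5
t: 6.6
tcp_pos: [491.1, 229.5, 154.9]
tool_rot: [-0.657, -3.068, 0.005]
ft_force: [0.2, -0.4, -1.1]
width: 53.6
gripper_force: 63.6
top wheel_center [152.9  92. ] 0.47 [490.5 237.2 154.2]
top axle_top [156.6 101.9] 0.8 [488.8 231.  100. ]
side wheel_center [ 98.5 210.5] 0.44 [492.5 232.8 154.8]
side axle_top [115.5 211. ] 0.57 [481.9 217.4 100. ]
top wheel_center [150.6  95.5] 0.7 [495.8 228.3 155.1]
top axle_top [154.2 101.6] 0.65 [494.8 232.  100. ]
side wheel_center [ 99.1 210.7] 0.57 [490.7 228.6 155.1]
side axle_top [117.2 209.5] 0.95 [472.4 211.4 100. ]
t 7.2 tcp [493.1 228.7 157.1] z [ 0.  0. -1.] y [0.4 0.9 0. ] w 53.51262786195043 F [ 0.4  0.5 -1.2] g 63.60879264771938
(494, 228, 160) tool cm [-0.1 -0.  -0.3] rows 0.062423987205206866
```

View pics/above.png

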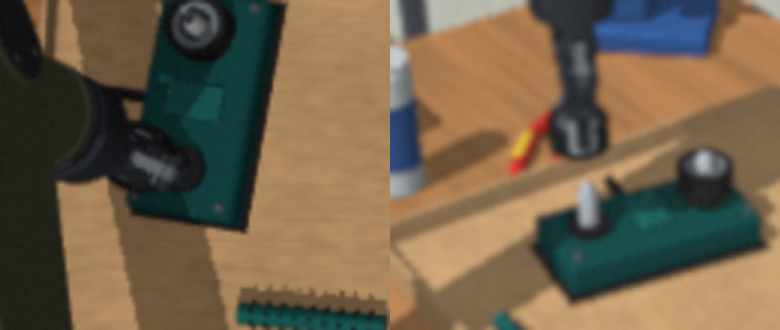

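Side view: axle tip at (114.6,213.3), wheel hanging above it at about (100,211). Top view: the wheel overlaps the axle, and the fitted wheel is untouched. Next I'll tighten the axle position using the tip and boss pixels.

```bash
python3 - <<'E'
from h import *
np.set_printoptions(precision=1,suppress=True)
P={n:env.read_camera(n) for n in("top","side")}
for n,rc,z in(("top",(154.3,104),100),("side",(114.5,213.3),100),("top",(155.8,110.5),55),("side",(126.2,214.2),55)):
    print(n,z,atz(ray(P[n],rc),z))
g=np.array(env.read_state()["tcp_pos"]);print(g)
for X in((494,228,100),(490,228,100),(494,232,100),(494,224,100),(494,228,55),(493,229,g[2]-10)): print(X,"top",proj(P["top"],X),"side",proj(P["side"],X))
# measure axle by brightness in side image, centroid of columns per row
i=P["side"]["img"].astype(int).sum(2)
for r in range(112,126,2): print(r,i[r,204:224])
E
```

```text
top 100 [494.5 225.7 100. ]
side 100 [491.4 218.2 100. ]
top 55 [496.7 223.5  55. ]
side 55 [490.1 214.4  55. ]
[493. 229. 157.]
(494, 228, 100) top [154.5 103.1] side [113.  212.5]
(490, 228, 100) top [156.1 103.1] side [113.3 211.4]
(494, 232, 100) top [154.5 101.6] side [112.4 211.9]
(494, 224, 100) top [154.5 104.7] side [113.5 213.1]
(494, 228, 55) top [156.9 108.8] side [124.  213.1]
(493, 229, np.float64(147.04000901726948)) top [152.3  96.3] side [101.  211.4]
112 [326 329 333 329 328 332 341 360 380 407 436 456 464 459 428 394 424 459
 461 434]
114 [346 357 378 403 427 443 462 490 520 517 469 454 458 414 296 170 179 254
 290 303]
116 [458 470 478 488 490 480 489 522 560 547 478 415 421 413 336 222 128 100
 151 215]
118 [489 491 492 492 491 489 506 537 548 526 472 385 309 283 259 216 159 129
 114 129]
120 [479 481 480 470 449 432 441 479 519 517 469 377 262 172 130 122 123 126
 124 130]
122 [370 327 291 252 204 171 235 384 494 515 463 375 259 150 109 117 128 115
 126 134]
124 [144 125 116 113 107 100 180 345 474 502 455 371 264 154 111 118 121 132
 150 163]
```

```bash
python3 -m jog '[{"tx":-0.28,"ty":-0.26,"tz":1,"roll":0,"gripper":4.5},{"tx":0,"ty":0,"tz":1.2,"roll":0,"gripper":4.5},{"tx":0,"ty":0,"tz":1,"roll":0,"gripper":4.5},{"tx":0,"ty":0,"tz":0.8,"roll":0,"gripper":4.5},{"tx":0,"ty":0,"tz":0,"roll":0,"gripper":4.5}]'; python3 -m jog '[{"tx":0,"ty":0,"tz":0.7,"roll":0,"gripper":4.5},{"tx":0,"ty":0,"tz":0.7,"roll":0,"gripper":4.5},{"tx":0,"ty":0,"tz":0,"roll":0,"gripper":4.5}]'; python3 - <<'E'
from h import *
P={n:env.read_camera(n) for n in("top","side")}
rel((494.5,225,73))
z=lambda i:cv2.resize(i,(390,330),interpolation=cv2.INTER_CUBIC)
save("on.png",np.hstack([z(P["top"]["img"][120:190,65:148]),z(P["side"]["img"][85:145,175:246])]))
E
```

```text
t: 7.8
tcp_pos: [493.1, 225.1, 115.0]
tool_rot: [-0.662, -3.068, 0.003]
ft_force: [-0.9, 0.0, -0.2]
width: 53.4
gripper_force: 63.6
t: 8.1
tcp_pos: [493.8, 225.4, 102.0]
tool_rot: [-0.662, -3.07, 0.001]
ft_force: [-0.7, -0.4, -1.1]
width: 53.7
gripper_force: 63.6
t 8.2 tcp [494.4 225.6 102.8] z [-0. -0. -1.] y [ 0.41  0.91 -0.  ] w 53.722990782547434 F [-0.1 -0.5 -1.3] g 63.613476790487766
(494.5, 225, 73) tool cm [-0.04 -0.05  2.98] rows 0.5954615117673908
```

View pics/on.png

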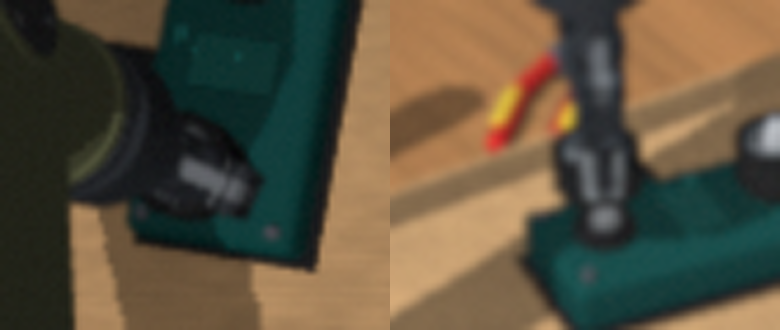

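Side crop: the wheel is around the axle, whose foot shows under it with the boss at about (122,213). There is no contact force, so I'll keep going down with a small shift.

```bash
python3 -m jog '[{"tx":-0.15,"ty":0,"tz":0.8,"roll":0,"gripper":4.5},{"tx":0,"ty":0,"tz":0.8,"roll":0,"gripper":4.5},{"tx":0,"ty":0,"tz":0.6,"roll":0,"gripper":4.5},{"tx":0,"ty":0,"tz":0.4,"roll":0,"gripper":4.5},{"tx":0,"ty":0,"tz":0,"roll":0,"gripper":4.5}]'; python3 -m jog '[{"tx":0,"ty":0,"tz":0.2,"roll":0,"gripper":4.5},{"tx":0,"ty":0,"tz":0.1,"roll":0,"gripper":4.5},{"tx":0,"ty":0,"tz":0,"roll":0,"gripper":4.5}]'
```

```text
t: 8.7
tcp_pos: [495.2, 224.7, 76.0]
tool_rot: [-0.662, -3.07, 0.001]
ft_force: [0.2, 0.5, -1.3]
width: 53.6
gripper_force: 63.6
t: 9.0
tcp_pos: [496.0, 225.0, 74.1]
tool_rot: [0.662, 3.071, 0.0]
ft_force: [0.6, 0.0, -0.9]
width: 53.4
gripper_force: 63.7
```

```bash
python3 -m jog '[{"tx":0,"ty":0,"tz":0,"roll":0,"gripper":7.5},{"tx":0,"ty":0,"tz":0,"roll":0,"gripper":7.5},{"tx":0,"ty":0,"tz":0,"roll":0,"gripper":7.5},{"tx":0,"ty":0,"tz":0,"roll":0,"gripper":7.5}]'; python3 -m jog '[{"tx":0,"ty":0,"tz":-1,"roll":0,"gripper":7.5},{"tx":0,"ty":0,"tz":-3,"roll":0,"gripper":7.5},{"tx":0,"ty":0,"tz":-4,"roll":0,"gripper":7.5},{"tx":0,"ty":0,"tz":-4,"roll":0,"gripper":7.5},{"tx":0,"ty":0,"tz":0,"roll":0,"gripper":7.5}]'; python3 - <<'E'
from h import *
P={n:env.read_camera(n) for n in("top","side")}
rel()
for n in P:
  for d in env.spot_point(P[n],"wheel_center"):
    X=atz(ray(P[n],d["point"]),70)
    if abs(X[0]-495)<60 and abs(X[1]-225)<60: print(n,d["point"],d["confidence"],X)
z=lambda i:cv2.resize(i,(390,330),interpolation=cv2.INTER_CUBIC)
save("end.png",np.hstack([z(P["top"]["img"][90:190,65:183]),z(P["side"]["img"][85:145,195:266])]))
E
```

```text
t: 9.4
tcp_pos: [495.9, 225.0, 74.0]
tool_rot: [0.662, 3.071, 0.0]
ft_force: [0.4, 0.6, -0.3]
width: 75.0
gripper_force: 0.0
t: 9.9
tcp_pos: [499.8, 226.4, 200.6]
tool_rot: [0.66, 3.06, 0.011]
ft_force: [0.4, 0.3, 0.3]
width: 75.0
gripper_force: 0.0
t 10.0 tcp [496.5 225.2 195.8] z [ 0.003  0.001 -1.   ] y [0.41 0.91 0.  ] w 75.15153421068037 F [ 0.3  0.5 -0.4] g 0.0
top [152.4, 108.6] 0.6 [503.37629306 223.9268476   70.        ]
side [121.1, 212.2] 0.76 [489.6720676  225.47121894  70.        ]
```

View pics/end.png

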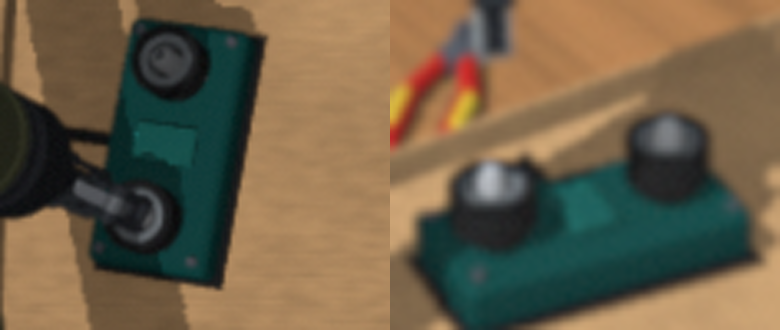

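The wheel sits level on the boss around the axle at side (122,213), just like the fitted wheel at (113,246). The gripper is clear, so I'm handing the job in.

```bash
python3 -c "
from h import *
print(env.close_job())"
```

```text
the job is handed in; nothing more can be done
None
```

The twin wheel is seated on the bare axle, level on the boss and released, with the gripper clear; I handed the job in at about 10 s of the 38 s allowed, and no verdict was returned.

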